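Set out the hose and bearing repair kit on the layout mat

TASK

Set out the repair kit on the black mat: lay the large bearing flat midway between the pipe clamp and the black tape roll, and the small bearing flat and centred on top of the large one. Stand the brass fitting upright in the middle of the yellow strip's width, straight in front of the pipe clamp (straight across the mat from it), and the steel fitting likewise on the strip straight in front of the tape roll. Leave the clamp, the tape roll and the other tools where they are.

Things in the scene. Friction and masses are not known exactly. Their poses are not given: they have to be found in the camera images.
- bearing_large_center (a point): large steel ball bearing, a flat ring 62 mm in outside diameter and 16 mm high, lying flat on the bench; the point is its centre, 8 mm above its underside; z is its axis
- bearing_little_center (a point): small steel ball bearing, a flat ring 42 mm in outside diameter and 12 mm high, lying flat on the bench; the point is its centre, 6 mm above its underside; z is its axis. Both bearings are solid to stack: one lies flat on top of the other
- fitting_brass_center (a point): brass (yellow) hose fitting, 22x25 mm hexagon below, threaded end upward, 27 mm high, standing on the bench; the point is half-way up, 13.5 mm above its foot; z points up along it
- fitting_steel_center (a point): steel (grey) hose fitting, 29x33 mm hexagon below, threaded end upward, 30 mm high, standing on the bench; the point is half-way up, 15 mm above its foot; z points up along it
- clamp_center (a point): steel pipe clamp, a band with a bolt, 62 mm along the row, 80 mm across it, 24 mm high, standing behind one end of the yellow strip (either end); a reference, held to the mat; the point is the middle of its outline, half-way up
- tape_center (a point): roll of black tape, 58 mm in diameter, 19 mm high, lying flat behind the other end of the yellow strip; a reference, to be left in place, 190 mm from the clamp; the point is its centre, half-way up
- mat_center (a point): black rubber mat fixed to the bench, 170 mm deep (its x, away from the robot), 300 mm wide (its y, to the left), 3 mm thick; the point is the middle of its top. A yellow strip 36 mm wide runs along y at the robot's side, middle line at x = -60 mm. Clamp and tape roll stand at x = +35 mm, y = +95 and -95 mm, either way round. A vice up to 200 mm high stands left of the mat
- measure_center (a point): yellow and black tape measure, 36x80x60 mm, standing by, not part of the job; the point is half-way up
- screwdriver_center (a point): screwdriver with a green handle, 228 mm long, 29 mm high, lying by, not part of the job; the point is its middle
Not all that is in view belongs to the job. What is shaped like the part that bears bearing_large_center but turquoise is not meant.

How it is judged:
At the end, for the whole second after the job is handed in: Large bearing flat on the mat, within 15 mm each way of midway between clamp and tape roll; small one flat on it, centred within 10 mm; brass fitting upright, within 15 mm of the strip's middle line and of straight in front of the clamp; steel one likewise for the tape roll; all at rest (x of bearing_large_center in the frame of mat_center between 0.02 and 0.05 m and y of bearing_large_center in the frame of mat_center between -0.015 and 0.015 m and height (world z) of bearing_large_center below 0.016 m and angle between each of bearing_large_center, bearing_little_center's own z axis and vertical below 0.1 rad and horizontal distance between bearing_little_center and bearing_large_center below 0.01 m and z of bearing_little_center in the frame of bearing_large_center between 0.01 and 0.018 m and x of fitting_brass_center in the frame of mat_center between -0.075 and -0.045 m and ((y of clamp_center in the frame of mat_center above 0 m and y of fitting_brass_center in the frame of mat_center between 0.08 and 0.11 m) or (y of clamp_center in the frame of mat_center below 0 m and y of fitting_brass_center in the frame of mat_center between -0.11 and -0.08 m)) and angle between each of fitting_brass_center, fitting_steel_center's own z axis and vertical below 0.15 rad and height (world z) of each of fitting_brass_center, fitting_steel_center below 0.025 m and x of fitting_steel_center in the frame of mat_center between -0.075 and -0.045 m and ((y of tape_center in the frame of mat_center above 0 m and y of fitting_steel_center in the frame of mat_center between 0.08 and 0.11 m) or (y of tape_center in the frame of mat_center below 0 m and y of fitting_steel_center in the frame of mat_center between -0.11 and -0.08 m)) and linear speed of each of bearing_large, bearing_little, fitting_brass, fitting_steel below 0.01 m/s); the robot touches nothing.
It fails at once if the pipe clamp is shifted by more than 15 mm (distance of clamp_center from where it was at the start of the episode above 0.015 m).
It fails at once if the tape roll is shifted by more than 15 mm (distance of tape_center from where it was at the start of the episode above 0.015 m).
It fails at once if the measure is disturbed (shifted by more than 30 mm) (distance of measure_center from where it was at the start of the episode above 0.03 m).
It fails at once if the screwdriver is disturbed (shifted by more than 30 mm) (distance of screwdriver_center from where it was at the start of the episode above 0.03 m).
It also fails if it takes over 120 s, if anything falls off the work surface, if the arm or the gripper's body presses on something with over 40 N, if the wrist force passes 120 N, or if a joint passes its speed limit or range.

ROBOT

A 6-joint arm with a two-finger parallel gripper is mounted at the origin on the work surface; the furniture and walls round the work are solid. World frame = base frame: x ahead of the robot, y to its left, z up, the work surface at z = 0. Lengths are in m, angles in rad, forces in N, time in s.
With the tool pointing down it reaches from about 0.2 to 0.875 m from the base axis. Payload 3.4 kg.
Tool frame: the origin (TCP) lies between the finger pads; the fingertips stand 25 mm ahead of it and the grasp point (between the pads) lies 6 mm ahead of it (r.nose_length is the z of the fingertips in the tool frame, in m); z points along the fingers, x is the direction in which the jaws open and shut, and the axes are right-handed (so a half turn about z gives the same grasp; the last joint's range is limited). The gripper opens to 94 mm and grips with 3 to 60 N. Pads are 16 mm wide; open, the fingers measure 119 mm over their backs; the gripper's body (75 mm by 177 mm) begins 78 mm behind the grasp point.
Start: joints at [1.008, 0.276, 1.505, -0, 1.361, -0.121], TCP at [0.246, 0.52, 0.23] pointing down, gripper open.
Joint ranges: [-2.89, 2.89], [-0.75, 2.08], [0.22, 2.7], [-1.18, 4.32], [0.11, 2.71], [-2.7, 2.7]. Speed limits (rad/s): [2.57, 2.57, 3.14, 3.14, 3.14, 3.14].

INTERFACE

Orientations are given as a unit quaternion [w, x, y, z].
In Python, from plant import r, gripper_to, inverse_kinematics, vision, models, telemetry gives the robot as it stands. Calls block until the motion is done:
- r.move_to(position, orientation): joint-space move of the TCP to a pose.
- r.move_l(position, rot=None, vel=0.15, guard=None): straight line of the TCP; rot=None keeps the orientation; vel is the mean speed in m/s. With guard (N) it stops when the force on the tool has changed by that much, and returns True; else False.
- r.movej(angles): joint-space move.
- gripper_to(opening, f_grip=None): finger opening in m; f_grip is the grip in N (None keeps the last); returns when the fingers have stopped.
- r.hold(seconds).
- inverse_kinematics(position, orientation): joint angles nearest the present ones, or None.
- vision.snapshot(name): name is "scene" or "side" or "wrist"; returns the picture (400x640x3 uint8, red, green, blue); there is no depth.
- vision.get_calibration(name): a dict with "fx", "fy", "cx", "cy" (pixels), "D" ([k1, k2, p1, p2, k3] as OpenCV has them; the pictures are not rectified), "position" and "orientation" of the camera in the world. Camera axes: x right, y down, z forward; pixel columns grow to the right and rows downward; lengths in m; the calibration is good to about 2 mm. A picture is of the moment at which its call begins: read the wrist's pose just before it. get_calibration takes no time and is no camera call; for the wrist camera it gives the pose at the moment of the call.
A pose or a line that the arm cannot do raises r.PlanningError and nothing moves.
- r.sign_off(): hands the job in, once; it reports no verdict.
Trained networks look in the newest picture that a camera, given by its name, has taken for a name from the list of things; names that differ only in an ending like _2 or _b are one class to them, and where a whole thing is asked for, a point or a joint stands for the part that bears it (a point fixed in the world has none). Each returns a list of dicts, best first, with "score" (0 to 1); they miss things now and then, are a little off and sometimes report something else, mostly with a low value. They report only what shows in the picture. A call takes as long as a camera call. They do not tell look-alikes from the thing itself.
- models.boxes_of(thing, camera): "at" ([x, y, z] in m, in world coordinates, good to about 4 mm: the middle of the surface that is visible of it).
- models.regions_of(thing, camera): "pixels" (400x640 bool, what is visible of it).
- models.mark_of(thing, camera): "at" ([x, y, z] in m, in world coordinates, good to about 4 mm: a listed point, or the origin of a listed thing).
Readings, each from a call of its own:
- telemetry.current_t(): time.
- telemetry.current_joints(): joint angles.
- telemetry.current_dq(): joint speeds.
- telemetry.current_joint_efforts(): joint torques, N m.
- telemetry.current_ee_pos(): TCP position.
- telemetry.current_tool_rot(): TCP orientation.
- telemetry.current_wrist_force(): force on the tool from outside, world axes, zero at the start.
- telemetry.current_torque(): the same for the moment, N m.
- telemetry.current_opening(): finger opening in m.
Only numpy, scipy, OpenCV 4.12 (cv2) and the standard library are available. Lean on these libraries where they do the work, as an engineer would, in place of code of your own. Each camera call takes 0.05 s, during which the arm holds its last target. There are 200 camera calls.

## Working session

There is one attempt and no reset: what is moved stays moved. The work goes in short steps, each a Python script; the robot and the scene stay as the last script left them, time stands still between calls to the robot, and variables do not carry over. Pictures are saved under pics/ and viewed, about 12 in all and at most 16, crops included, and the job is handed in when it is done.

```bash
ls; mkdir -p pics; python3 - <<'E'
from plant import r, vision, models, telemetry
import cv2
for c in ("scene","side","wrist"):
    im=vision.snapshot(c); cv2.imwrite(f"pics/{c}0.png",im[:,:,::-1])
    k=vision.get_calibration(c); print(c,k)
    for t in ["bearing_large_center","bearing_little_center","fitting_brass_center","fitting_steel_center","clamp_center","tape_center","mat_center","measure_center","screwdriver_center"]:
        print(t,[(round(d["score"],2),[round(float(v),3) for v in d["at"]]) for d in models.mark_of(t,c)][:4])
print(telemetry.current_tool_rot(), r.nose_length)
E
```

```text
pics
scene {'fx': 457.55305779589975, 'fy': 457.55305779589975, 'cx': 322.02763767054876, 'cy': 195.88103290711513, 'D': array([-0.08380632,  0.        ,  0.        ,  0.        ,  0.        ]), 'position': array([ 0.9504847 , -0.37074711,  0.9156387 ]), 'orientation': array([-0.23004741,  0.84008851,  0.47319942, -0.13195378])}
bearing_large_center [(0.85, [0.367, 0.084, 0.01]), (0.8, [0.354, -0.261, 0.005]), (0.72, [0.679, -0.01, 0.007])]
bearing_little_center [(0.52, [0.663, -0.239, 0.003])]
fitting_brass_center [(0.47, [0.672, -0.134, 0.011])]
fitting_steel_center [(0.51, [0.675, 0.106, 0.014])]
clamp_center [(0.76, [0.548, -0.274, 0.019])]
tape_center [(0.73, [0.538, -0.083, 0.011])]
mat_center [(0.69, [0.512, -0.175, 0.005])]
measure_center []
screwdriver_center [(0.92, [0.508, -0.402, 0.015])]
side {'fx': 418.9942366390784, 'fy': 418.9942366390784, 'cx': 320.9109252969878, 'cy': 200.3362092644402, 'D': array([-0.00897382,  0.        ,  0.        ,  0.        ,  0.        ]), 'position': array([1.03631824, 0.00646266, 1.03353503]), 'orientation': array([-0.16406715,  0.61110941
[... 413 characters left out ...]
.92, [0.509, -0.179, 0.003])]
measure_center [(0.57, [0.67, -0.132, 0.013])]
screwdriver_center [(0.76, [0.507, -0.402, 0.013])]
wrist {'fx': 326.46987765412774, 'fy': 326.46987765412774, 'cx': 321.3358714403629, 'cy': 198.37826575281224, 'D': array([-0.03922069,  0.        ,  0.        ,  0.        ,  0.        ]), 'position': array([0.18568085, 0.54669657, 0.38465561]), 'orientation': array([0.09623847, 0.83943483, 0.53135971, 0.06118967])}
bearing_large_center []
bearing_little_center []
fitting_brass_center []
fitting_steel_center []
clamp_center []
tape_center []
mat_center []
measure_center []
screwdriver_center []
[-1.38284304e-05  8.44855375e-01  5.34994760e-01  4.32661431e-05] 0.025
```

View pics/scene0.png

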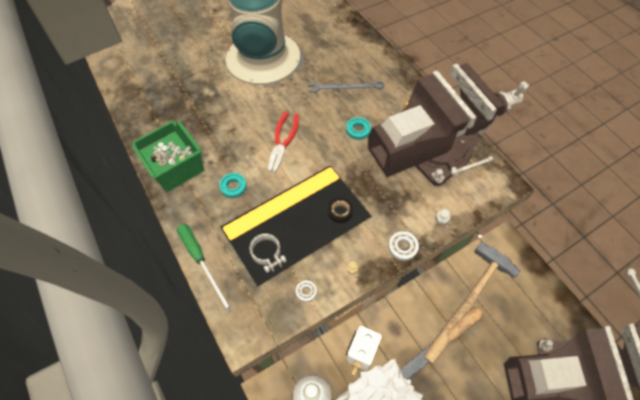

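View pics/side0.png

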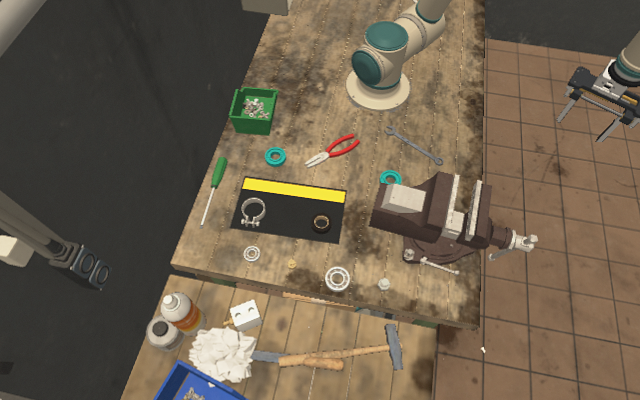

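The scene picture shows the clamp at (265,250), the tape at (340,210), the small bearing at (306,290) and the brass fitting at (352,267). The large steel bearing is at (404,245) and the steel fitting at (443,215), next to the vice. The tape measure seems to be hidden behind the vice, where a yellow sliver shows at (408,103). Next I'll rise clear of the vice and look from above.

```bash
cat > h.py <<'E'
from plant import r, gripper_to, inverse_kinematics, vision, models, telemetry
import numpy as np, cv2
from scipy.spatial.transform import Rotation as R
def q(a): return [0,np.cos(a/2),np.sin(a/2),0]
def cal(c):
    k=vision.get_calibration(c); K=np.array([[k["fx"],0,k["cx"]],[0,k["fy"],k["cy"]],[0,0,1]])
    o=k["orientation"]; M=R.from_quat([o[1],o[2],o[3],o[0]]).as_matrix()
    return K,k["D"],np.array(k["position"]),M
def world(px,z,C):
    K,D,p,M=C; u=cv2.undistortPoints(np.array(px,float).reshape(-1,1,2),K,D).reshape(-1,2)
    d=np.c_[u,np.ones(len(u))]@M.T; return p+d*((z-p[2])/d[:,2])[:,None]
def pix(P,C):
    K,D,p,M=C; return cv2.projectPoints((np.array(P,float).reshape(-1,3)-p)@M,np.zeros(3),np.zeros(3),K,D)[0].reshape(-1,2)
def snap(c,name):
    C=cal(c); im=vision.snapshot(c); cv2.imwrite(f"pics/{name}.png",im[:,:,::-1]); return im,C
E
python3 - <<'E'
from h import *
p=telemetry.current_ee_pos(); r.move_l([p[0],p[1],0.45])
print(telemetry.current_joints())
r.move_to([0.56,-0.06,0.45],q(0)); print(telemetry.current_joints(),telemetry.current_ee_pos(),telemetry.current_t())
im,C=snap("wrist","w1"); print(C[2],C[3])
for t in ["bearing_large_center","bearing_little_center","fitting_brass_center","fitting_steel_center","clamp_center","tape_center","mat_center","measure_center"]:
    print(t,[(round(d["score"],2),np.round(d["at"],3)) for d in models.mark_of(t,"wrist")][:4])
E
```

```text
[ 1.00799120e+00  2.42046805e-01  1.02958043e+00  4.07278364e-06
  1.87147088e+00 -1.20988089e-01]
[-2.28964561e-01  2.21399384e-01  1.05520564e+00  3.98555368e-04
  1.86490510e+00 -2.30248264e-01] [ 0.56003023 -0.05911301  0.4500944 ] 5.4667
[0.55883084 0.00517214 0.60427997] [[ 9.99999317e-01  1.15135441e-03  1.98694508e-04]
 [ 1.16645765e-03 -9.74082353e-01 -2.26190645e-01]
 [-6.68807841e-05  2.26190723e-01 -9.74083032e-01]]
bearing_large_center [(0.77, array([ 0.686, -0.009,  0.007])), (0.71, array([0.363, 0.083, 0.011]))]
bearing_little_center [(0.9, array([ 0.667, -0.243,  0.002]))]
fitting_brass_center [(0.71, array([ 0.674, -0.133,  0.009])), (0.26, array([0.676, 0.106, 0.015]))]
fitting_steel_center [(0.63, array([0.679, 0.103, 0.02 ]))]
clamp_center [(0.84, array([ 0.547, -0.27 ,  0.018]))]
tape_center [(0.91, array([ 0.54 , -0.083,  0.008]))]
mat_center [(0.92, array([ 0.508, -0.18 , -0.   ]))]
measure_center []
```

View pics/w1.png

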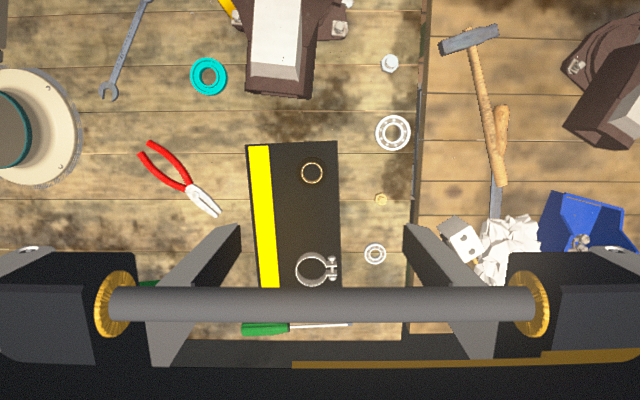

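The wrist picture shows the large bearing at (393,132), the steel fitting at (390,63), brass at (381,199), the small bearing at (375,254), the tape at (312,173) and the clamp at (318,270). The vice nose is at (280,90) and the measure is tucked behind the vice at (228,10), so the work area is clear. Next I'll refine the poses by silhouette matching and fit the strip from two cameras.

```bash
cat >> h.py <<'E'
DIM={"bearing_large_center":(.031,.031,.016),"bearing_little_center":(.021,.021,.012),"tape_center":(.029,.029,.019),
     "fitting_brass_center":(.0118,.008,.027),"fitting_steel_center":(.0155,.010,.030)}
def locate(t,cam,near,C,z0=0.0,tol=0.05):
    """xy by matching the hull centroid of the segmented region with that of a model at z0"""
    rb,rt,h=DIM[t]; a=np.linspace(0,2*np.pi,40); best=None
    for d in models.regions_of(t,cam):
        m=d["pixels"].astype(np.uint8); cs=cv2.findContours(m,0,2)[0]
        if not cs: continue
        hull=cv2.convexHull(max(cs,key=cv2.contourArea)); M=cv2.moments(hull)
        if M["m00"]<20: continue
        c=np.array([M["m10"],M["m01"]])/M["m00"]; xy=world(c,z0+h/2,C)[0][:2]
        for _ in range(3):
            zb=h*0.55 if rb!=rt else h
            P=np.r_[np.c_[xy[0]+rb*np.cos(a),xy[1]+rb*np.sin(a),0*a+z0],np.c_[xy[0]+rb*np.cos(a),xy[1]+rb*np.sin(a),0*a+z0+zb],np.c_[xy[0]+rt*np.cos(a),xy[1]+rt*np.sin(a),0*a+z0+h]]
            mh=cv2.convexHull(pix(P,C).astype(np.float32)); mm=cv2.moments(mh); mc=np.array([mm["m10"],mm["m01"]])/mm["m00"]
            xy=xy+(world(c,z0+h/2,C)-world(mc,z0+h/2,C))[0][:2]
        e=np.hypot(*(xy-np.array(near)[:2]))
        if e<tol and (best is None or e<best[0]): best=(e,xy,d["score"],M["m00"]/mm["m00"])
    return None if best is None else best[1:]
def strip(im,C):
    hsv=cv2.cvtColor(im,cv2.COLOR_RGB2HSV); m=cv2.inRange(hsv,(24,150,130),(34,255,255))
    k=max(cv2.findContours(m,0,2)[0],key=cv2.contourArea).reshape(-1,2)
    W=world(k,0.003,C)[:,:2]; return cv2.minAreaRect((W*1000).astype(np.float32))
E
cat > m.py <<'E'
from h import *
N={"bearing_large_center":(.684,-.01),"bearing_little_center":(.666,-.241),"tape_center":(.539,-.083),"fitting_brass_center":(.672,-.133),"fitting_steel_center":(.677,.105)}
for c in ("wrist","scene","side"):
    im,C=snap(c,c+"m"); print(c)
    if c!="wrist":print("strip",strip(im,C))
    for t,n in N.items():
        print(t,locate(t,c,n,C))
    print("clamp",[np.round(d["at"],3) for d in models.mark_of("clamp_center",c)][:1])
C=cal("wrist"); im=cv2.imread("pics/wristm.png")
g=[cv2.resize(im[int(v)-20:int(v)+20,int(u)-20:int(u)+20],(400,400),interpolation=cv2.INTER_CUBIC) for u,v in pix([[.678,.104,.015],[.673,-.133,.013]],C)]
cv2.imwrite("pics/fit.png",np.hstack(g))
E
python3 m.py
```

```text
wrist
bearing_large_center (array([ 0.68499592, -0.01247553]), 0.73, 0.9593096730905973)
bearing_little_center (array([ 0.6638078 , -0.24380117]), 0.57, 0.9741145683427249)
tape_center None
fitting_brass_center None
fitting_steel_center (array([0.67434596, 0.10516467]), 0.59, 0.7444439123426714)
clamp [array([ 0.55 , -0.272,  0.02 ])]
scene
strip ((449.270263671875, -179.30422973632812), (36.019039154052734, 292.5661926269531), 2.6631038188934326)
bearing_large_center (array([ 0.68538545, -0.01021632]), 0.85, 0.9494840849988748)
bearing_little_center (array([ 0.66451408, -0.23972354]), 0.78, 0.8406546385600976)
tape_center (array([ 0.54058432, -0.0775821 ]), 0.9, 0.8660921778583903)
fitting_brass_center (array([ 0.66809814, -0.13157915]), 0.5, 0.5638549297001115)
fitting_steel_center (array([0.67440257, 0.10906745]), 0.49, 0.8732767027898872)
clamp [array([ 0.549, -0.273,  0.015])]
side
strip ((449.9812316894531, -181.76953125), (34.54252243041992, 290.5549011230469), 2.5283234119415283)
bearing_large_center (array([ 0.6866675, -0.0117254]), 0.64, 0.9810668289283782)
bearing_little_center (array([ 0.66446996, -0.24276285]), 0.53, 0.6876146146464701)
tape_center (array([ 0.54099929, -0.08396279]), 0.5, 0.8197953185358524)
fitting_brass_center (array([ 0.67202123, -0.13423506]), 0.55, 0.5551986343357557)
fitting_steel_center None
clamp [array([ 0.547, -0.273,  0.011])]
```

View pics/fit.png

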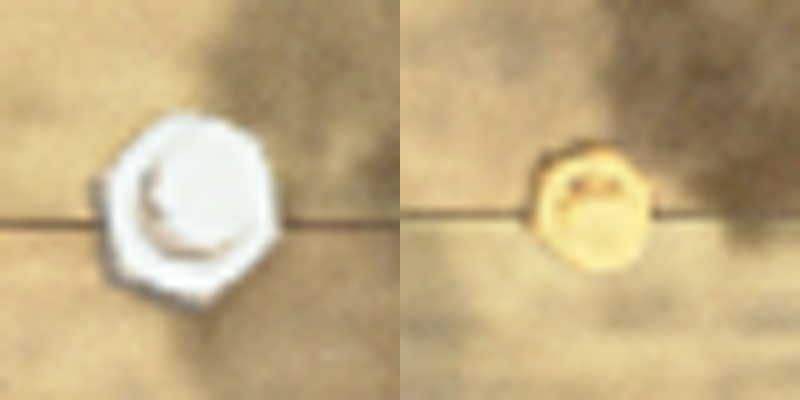

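The poses agree to within 2–3 mm. The mat yaw is about 2.6° and its centre is about (0.509, −0.1785). The steel fitting's flats face ±x: in the crop the vertices are at top (185,115) and bottom (195,305). I'll start with the large bearing.

```bash
cat >> h.py <<'E'
MC=np.array([.5093,-.1785]); YAW=.0455
def mat(x,y): return MC+np.array([x*np.cos(YAW)-y*np.sin(YAW),x*np.sin(YAW)+y*np.cos(YAW)])
def tip(xy,z,a=None,vel=.15,guard=None):
    """straight move to fingertip height z"""
    return r.move_l([xy[0],xy[1],z+.025],None if a is None else q(a),vel=vel,guard=guard)
def pick(xy,a,opening,z,f,up=.12,mid=.06):
    gripper_to(opening); tip(xy,up,a,.3); tip(xy,mid,vel=.2); print("hit",tip(xy,z,vel=.08,guard=8)); gripper_to(0.0,f); r.hold(.2)
    print("opening",telemetry.current_opening(),telemetry.current_wrist_force())
    tip(xy,up,vel=.15); print("lifted",telemetry.current_opening(),telemetry.current_t())
def place(xy,a,z,rel,up=.12,g=6):
    tip(xy,up,a,.3); tip(xy,z+.02,vel=.2); print("hit",tip(xy,z,vel=.03,guard=g),telemetry.current_ee_pos(),telemetry.current_wrist_force()); gripper_to(rel); r.hold(.1)
    tip(xy,z+.04,vel=.1); tip(xy,up,vel=.25); print("placed",telemetry.current_t())
E
python3 - <<'E'
from h import *
for p in [(.685,-.0115,.028),(.675,.105,.03),(.664,-.242,.028)]:
    print(np.round(inverse_kinematics(p,q(0)),3))
r.move_to([.685,-.0115,.2],q(0))
pick((.685,-.0115),0,.085,.002,20)
place(mat(.035,0),YAW,.0045,.082)
E
```

```text
[-0.118  0.59   1.516 -0.     1.035 -0.118]
[ 0.053  0.585  1.52  -0.     1.037  0.053]
[-0.448  0.617  1.46  -0.     1.064 -0.448]
hit True
opening 0.061907237338358075 [ 4.33996531 -0.4528379   3.75328056]
lifted 0.06138567197376993 11.6083
hit False [ 0.54431286 -0.17698898  0.02947172] [ 0.52500786 -0.47002493 -1.56179874]
placed 15.5583
```

```bash
python3 - <<'E'
from h import *
r.move_l([.6,-.20,.28],q(0),vel=.3)
im,C=snap("wrist","w2")
L=locate("bearing_large_center","wrist",mat(.035,0),C,.003); print(L)
if L: v=L[0]-MC; c,s=np.cos(YAW),np.sin(YAW); print("mat",c*v[0]+s*v[1],-s*v[0]+c*v[1])
print(locate("bearing_little_center","wrist",(.664,-.242),C),locate("fitting_brass_center","wrist",(.672,-.133),C),locate("tape_center","wrist",(.54,-.082),C,.003))
E
```

```text
(array([ 0.54319314, -0.17716141]), 0.79, 0.9680049841313751)
mat 0.0339189436769577 -0.0002043979219002875
(array([ 0.66328562, -0.24320008]), 0.87, 0.9407587177816082) (array([ 0.66986982, -0.13383715]), 0.84, 0.983808113070716) (array([ 0.54097692, -0.0825737 ]), 0.78, 0.9348697406693617)
```

View pics/w2.png

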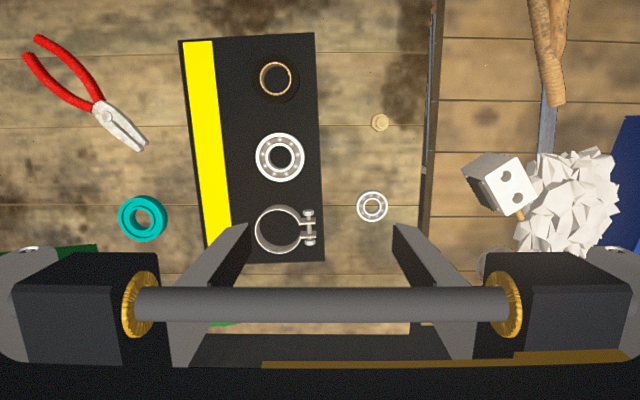

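The large bearing (279,157) sits midway between the tape (275,78) and the clamp (283,230). It measures (34, 0) mm in mat coordinates. Next is the small bearing.

```bash
python3 - <<'E'
from h import *
pick((.6635,-.243),0,.07,.002,15)
place((.5437,-.1771),YAW,.0205,.056,up=.14)
r.move_l([.6,-.15,.25],q(0),vel=.3)
im,C=snap("wrist","w3")
print(locate("bearing_little_center","wrist",(.5437,-.177),C,.019),locate("bearing_large_center","wrist",(.5437,-.177),C,.003),locate("fitting_brass_center","wrist",(.672,-.133),C))
u,v=pix([[.67,-.134,.013]],C)[0].astype(int)
x=cv2.imread("pics/w3.png"); a=cv2.resize(x[v-20:v+20,u-20:u+20],(400,400),interpolation=2)
cv2.imwrite("pics/w3c.png",np.hstack([a,cv2.resize(x[40:290,200:450],(400,400))]))
E
```

```text
hit True
opening 0.04139850564513864 [ 3.88298928 -0.60537041  4.08955745]
lifted 0.04170694302517897 20.4333
hit False [ 0.54379053 -0.17712284  0.04551039] [-0.34975941 -0.3657067  -0.92282894]
placed 24.0833
(array([ 0.54276159, -0.17753387]), 0.74, 0.9592276491818822) (array([ 0.54308203, -0.17744274]), 0.58, 0.9816610478903639) (array([ 0.66985251, -0.13342673]), 0.73, 0.8199249768296957)
```

View pics/w3c.png

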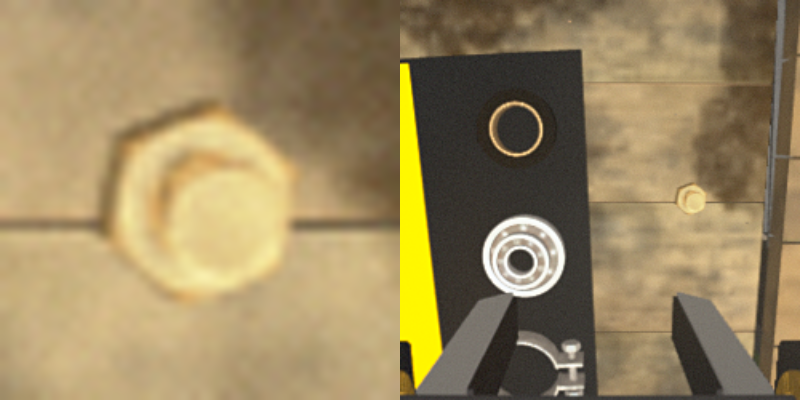

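The small bearing is centred on the large one, within 0.4 mm. The brass hexagon's flats are turned by about −8°: the vertices are at (220,105) and (185,300) in the crop. Both fittings go next.

```bash
python3 - <<'E'
from h import *
pick((.670,-.1335),-.14,.05,.003,15)
b=mat(-.06,-.095); print("z tip",b)
place(b,-.14,.0055,.042)
r.move_l([.6,.0,.3],q(0),vel=.3)
im,C=snap("wrist","w4")
print("brass",locate("fitting_brass_center","wrist",b,C,.003),"steel",locate("fitting_steel_center","wrist",(.675,.106),C),telemetry.current_t())
E
```

```text
hit False
opening 0.0215156481263907 [ 0.39976257 -0.30117303  2.54509225]
lifted 0.021334413682548924 28.7
z tip [ 0.45368311 -0.27613074]
hit True [ 0.45334469 -0.27599241  0.03119849] [-0.6699699   0.02902793  5.1732163 ]
placed 32.6167
brass None steel (array([0.67429758, 0.10600345]), 0.72, 0.8368385750062874) 34.0833
```

View pics/w4.png

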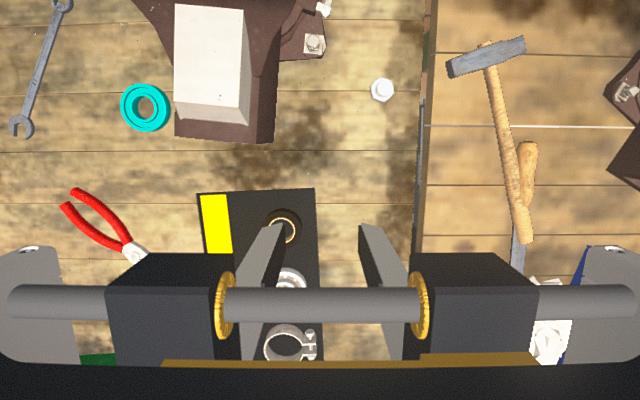

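The steel fitting at (382,90) is clear of the vice base bolt at (314,42), which is low. Picking it now.

```bash
python3 - <<'E'
from h import *
pick((.6745,.1055),-.03,.06,.005,20)
s=mat(-.06,.095); tip((.6,-.05),.14,-.03,.3)
place(s,-.03,.0075,.05,up=.14)
r.move_l([.42,-.30,.3],q(0),vel=.3)
im,C=snap("wrist","w5")
def rel(p): v=p-MC; c,s=np.cos(YAW),np.sin(YAW); return np.round([c*v[0]+s*v[1],-s*v[0]+c*v[1]],4)
im2,C2=snap("side","s5"); im3,C3=snap("scene","c5")
for cam,K in (("wrist",C),("side",C2),("scene",C3)):
    for t,n,z in (("bearing_large_center",mat(.035,0),.003),("bearing_little_center",mat(.035,0),.019),("fitting_brass_center",mat(-.06,-.095),.003),("fitting_steel_center",s,.003),("tape_center",mat(.035,.095),.003)):
        L=locate(t,cam,n,K,z); print(cam,t,None if L is None else (rel(L[0]),L[1:]))
print(telemetry.current_t())
cv2.imwrite("pics/s5c.png",cv2.resize(im2[140:270,190:390,::-1],(800,520)))
E
```

```text
hit False
opening 0.02965966446522329 [0.45673454 0.03620225 2.3886458 ]
lifted 0.029528572062410517 38.4
hit True [ 0.44468452 -0.08619053  0.03316008] [0.15030581 0.31365422 4.88849555]
placed 42.8583
wrist bearing_large_center (array([ 0.0333, -0.0008]), (0.82, 0.9778962782367789))
wrist bearing_little_center (array([ 0.0336, -0.0007]), (0.79, 0.9467994284250589))
wrist fitting_brass_center (array([-0.062 , -0.0944]), (0.71, 0.7645087973371169))
wrist fitting_steel_center (array([-0.0614,  0.0886]), (0.6, 0.4523019050326647))
wrist tape_center (array([0.0341, 0.0799]), (0.74, 0.4141794394379415))
side bearing_large_center (array([0.041 , 0.0013]), (0.57, 0.7005785031001263))
side bearing_little_center (array([ 0.0345, -0.0016]), (0.68, 0.870265264971555))
side fitting_brass_center (array([-0.0598, -0.095 ]), (0.38, 0.6089709414988944))
side fitting_steel_center None
side tape_center (array([0.037 , 0.0929]), (0.53, 0.8231185462366137))
scene bearing_large_center (array([0.0359, 0.0025]), (0.91, 0.855271110732262))
scene bearing_little_center (array([0.0339, 0.0027]), (0.67, 0.8713251799038915))
scene fitting_brass_center (array([-0.0611, -0.093 ]), (0.53, 0.6410382186393864))
scene fitting_steel_center (array([-0.0619,  0.1   ]), (0.55, 0.8418998648886145))
scene tape_center (array([0.036 , 0.0986]), (0.95, 0.9125688012963252))
44.7583
```

View pics/w5.png

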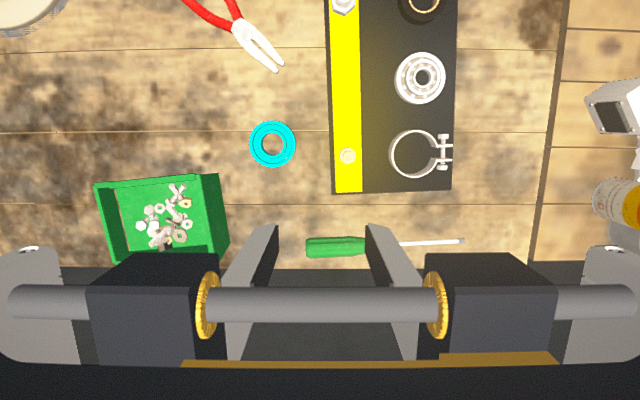

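View pics/s5c.png

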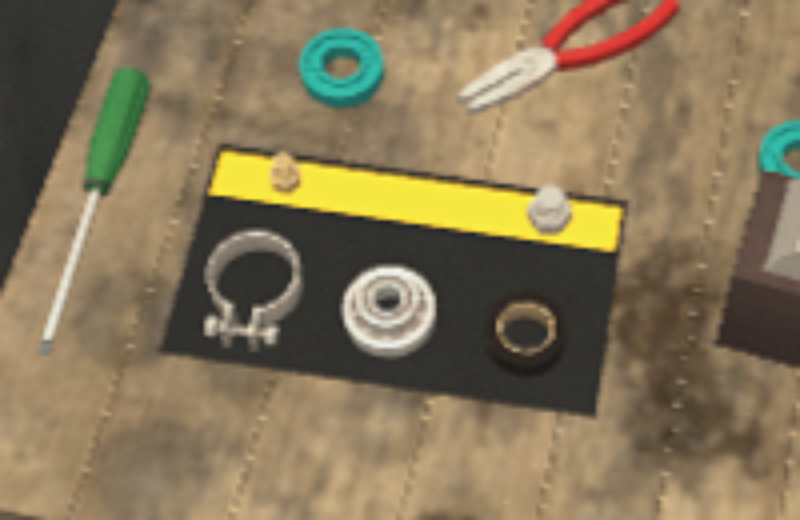

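The side crop shows everything upright and in place: brass at (285,172) and steel at (549,208) on the strip, and the stacked bearings at (388,308). The gripper is well clear, so I'm handing in.

```bash
python3 -c "
from h import *
r.sign_off(); print(telemetry.current_t())"
```

```text
the job is handed in; nothing more can be done
the job is handed in; nothing more can be done
```

I set out the repair kit on the mat and handed it in after about 45 s of the 120 s; no verdict came back.

In the final pictures everything stood upright and flat, and the robot was clear of it all. These are the last position checks in mat coordinates, in mm, taken from the wrist camera unless noted:

| Part | Measured | Target |
|---|---|---|
| Large bearing | (33, −1) | (35, 0) |
| Small bearing on top | within about 1 of the large one's centre | centred |
| Brass fitting, in front of the clamp | (−62, −94) | (−60, −95) |
| Steel fitting, in front of the tape roll | (−62, 100), scene camera | (−60, 95) |

**Weaker or disagreeing checks:**
- **Steel fitting:** the wrist view cut it off at the picture edge and read y = 89, against 100 from the scene camera. The side camera's network missed it, though it looked right in the picture.
- **Large bearing:** the side camera read x = 41. It saw only part of the ring because the small bearing covered some of it.
- **Tape roll:** it read y = 93 (side) and 99 (scene). The wrist view cut it off at the picture edge and read 80. I saw no sign that it had moved.
- **Tape measure:** it was only ever partly visible, behind the vice, so I did not measure it. The arm never worked near it.

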